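# Seat a round bottle in the sticker jig

## Task

Get the lying cream bottle ready for its sticker without picking it up: push it sideways with the fingertips, somewhat above its middle, so that it rolls across the jig's bed onto the red line and settles in the groove there. Then push the blue sliding stop up against it until the bottle sits snug between the blue stop and the fixed stop at the other end, and take the hand away; leave the other things on the table alone.

Things in the scene. Friction and masses are not known exactly. Their poses are not given: they have to be found in the camera images.
- jig: Sticker jig fixed on the table: non-slip grey bed 225 x 305 mm, top at z = 8 mm. Origin on the table under the middle of the bottle's seat on the red line; x = rolling direction, away from the bed's near edge, y along the red line towards the blue stop, z up. The bed spans x -165 to +60 mm, y -115 to +190 mm, with a 3 mm high rubber bead along x = -160 mm.
- line_mid (a point): Point above the jig's origin, level with the bed's top, over the red line on the floor of the groove; axes as the jig's. The groove runs along y, 18 mm wide (x -9 to +9 mm), 4 mm deep: a bottle that rolls onto the line sinks 2.2 mm into it and rests on both edges, centre at x = 0, 17.3 mm above the bed's top. A half-round rubber strip at x = +17 mm, 4 mm high, backs it up.
- stop_face (a point): Middle of the rubber face of the fixed aluminium end stop, 28 mm above the table, at jig y = -90 mm; the face looks to jig +y. The stop is 44 mm wide along jig x and 40 mm high above the bed.
- cream_mid (a point): Centre of the loose white round cream bottle with brown cap lying on the bed: a cylinder 39 mm across, 150 mm long, about 0.17 kg. Its long axis is this frame's y (z is up at the start). It starts 75 to 125 mm before the red line, within 0.1 rad of parallel. Smooth to the finger, gripped by the bed: pushed up to 10 mm above mid-height it rolls, higher up its back it wedges; let go, it soon stops.
- slide_back (a point): Middle of the outer side (black pad) of the blue sliding stop, where it is pushed, 30.5 mm above the table; axes as the jig's. It runs in the groove on the red line: a block 44 mm along jig x, 27 mm along jig y, its top 43.5 mm above the bed. Its rubber face for the bottle lies 27.5 mm from this point towards jig -y.
- slide_stop (a joint): Travel of the blue sliding stop along its track, m: 0 fully open (rubber face at jig y = +135 mm), growing towards jig -y, at the start 0 to 0.015. It stays where it is left; about 1.5 N moves it, up to 4 N with the bottle sliding before it. With the bottle snug between both stops it reads 0.075.
- soap: Bystander: clear blue pump bottle of hand soap, upright on the right, 195 mm tall; origin under its middle.
- lotion: Bystander: white pump bottle with black pump, upright on the right, 200 mm tall; origin under its middle.
- cream_b0: Bystander: first of three more cream bottles, each 39 mm across and 150 mm long, lying in the low cardboard tray on the left; origin on its underside.
- cream_b1: Bystander: middle cream bottle in the tray.
- cream_b2: Bystander: third cream bottle in the tray.
Things that resemble listed ones, but are neither listed nor needed, are in the scene too. Leave any yellow look-alike of the part that bears cream_mid alone.

How it is judged (in metres and radians):
On the way, in this order (a step that is already met when the one before it is completed fails the run):
1. the bottle is rolling: it has turned a quarter turn or more (angle between cream_mid's own z axis and vertical above 1.4 rad).
2. the bottle lies settled in the groove on the red line, with the sliding stop still open (x of cream_mid in the frame of jig between -0.004 and 0.004 m and z of cream_mid in the frame of jig below 0.0265 m and angle between the y axis of cream_mid and the y axis of jig, either way round below 0.06 rad and value of joint slide_stop below 0.05 m), for 0.2 s.
3. the sliding stop is pushed up and the bottle is snug between both stops (value of joint slide_stop above 0.072 m and y of cream_mid in the frame of jig below -0.012 m), for 0.2 s.
At the end, for the whole second after the job is handed in: The bottle rests in the groove over the red line (within 4 mm across, 0.06 rad in direction), its cap end within 3 mm of the fixed stop, the blue stop within 3 mm of its other end, everything at rest (all of step 3 and x of cream_mid in the frame of jig between -0.004 and 0.004 m and z of cream_mid in the frame of jig below 0.0265 m and angle between the y axis of cream_mid and the y axis of jig, either way round below 0.06 rad and y of cream_mid in the frame of jig above -0.018 m and value of joint slide_stop below 0.078 m and linear speed of cream below 0.01 m/s); the robot touches nothing.
It fails at once if the bottle is lifted off the bed (z of cream_mid in the frame of jig above 0.045 m).
It fails at once if the bottle is tipped on end (angle between the y axis of cream_mid and the z axis of jig, either way round below 1.2 rad).
It fails at once if another thing on the table is moved (by more than 20 mm) (distance of any of soap, lotion, cream_b0, cream_b1, cream_b2 from where it was at the start of the episode above 0.02 m).
It also fails if it takes over 53 s, if anything falls off the work surface, if the arm or the gripper's body presses on something with over 40 N, if the wrist force passes 120 N, or if a joint passes its speed limit or range.

## Robot

A 6-joint arm with a two-finger parallel gripper is mounted at the origin on the work surface; the furniture and walls round the work are solid. World frame = base frame: x ahead of the robot, y to its left, z up, the work surface at z = 0. Lengths are in m, angles in degrees, forces in N, time in s.
With the tool pointing down it reaches from about 0.25 to 0.725 m from the base axis. Payload 9.7 kg.
Tool frame: the origin (TCP) lies midway between the tips of the shut fingers; the grasp point (between the pads) lies 19 mm behind it (bot.pinch_z is the distance from the TCP to the grasp point, in m); z points along the fingers, y is the line along which they close (so a half turn about z gives the same grasp; the last joint's range is limited). The gripper opens to 85 mm and grips with 20 to 120 N. Pads are 22 mm wide; open, the fingers measure 114 mm over their backs; the gripper's body (76 mm by 85 mm) begins 54 mm behind the grasp point. The pads swing forward as they close: fully open they stand 13 mm farther back than shut.
Start: joints at [-74.656, 4.979, 10.078, 95.1, 0, 90], TCP at [0.146, -0.53, 0.231] pointing down, gripper open.
Joint ranges: [-179.16, 179.16], [-48.56, 103.87], [-65.8, 70.77], [-126.05, 130.52], [-82.76, 87.17], [-180, 180]. Speed limits (degrees/s): [127.2, 127.2, 147.25, 180, 180, 180].

## Interface

Orientations are given as [roll, pitch, yaw] about the fixed x, y, z axes, in that order (R = Rz(yaw) Ry(pitch) Rx(roll)).
In Python, from workcell import sensors, camera, camera_params, ticket, bot gives the robot as it stands.
- The arm moves only by the shell command python3 -m jog 'ROWS' [FORCE]. ROWS is JSON, a list that holds one entry, the list of rows, each a list of 5 numbers: the shift along the world's x, y, z in units of 50 mm (1.0 is 50 mm), then the turn about the world's z in units of 5 degrees (1.0 is 5 degrees), then the opening, from 0 (shut) to 1 (fully open). In form: [[[tx, ty, tz, yaw, grip], ...]]. A call has 1 to 8 rows; each row shifts and turns the commanded pose from where the row before left it; what a row does not reach is not made up. A row lasts 1/10 s, in which the tool goes at most 50 mm and 8.59 degrees, less where a joint would pass 70% of its speed; a pose out of reach is approached as far as the arm can. A call is refused whole if a number of a shift passes 1 or a number of a turn 1, either way. A call with a gripper value outside its range is refused whole. The fingers move at their own pace and stop on an object; FORCE is the grip in N (left out, the last holds). Time passes only in rows, so rows that do not move let the fingers close. It gives the time, the measured TCP pose, the force, the opening and the grip force at its end, in the units of the state.
- sensors.get_obs(): the state, without advancing time (a new reading comes with each control period).
- camera(name): name is "scene" or "top" or "wrist"; returns the picture (480x640x3 uint8, blue, green, red); there is no depth.
- camera_params(name): a dict with "fx", "fy", "cx", "cy" (pixels), "k1" (the pictures are not rectified: a ray, as slopes to the right and down, at radius r is drawn at 1 + k1 r^2 times it, then the intrinsics apply), "T" (4x4, takes a point from camera to world coordinates); the wrist camera has in their place "tool_from_camera" (4x4, takes a point from camera to tool coordinates, whose origin is the TCP and whose axes are the flange's). Camera axes: x right, y down, z forward; pixel columns grow to the right and rows downward; lengths in m; the calibration is good to about 2 mm. A picture is of the moment at which its call begins: read the wrist's pose just before it. camera_params takes no time and is no camera call.
- ticket.job_done(): hands the job in; it is judged then, once.
The state is a dict: "time": time; "q": joint angles; "qd": joint speeds; "joint_efforts": joint torques, N m; "ee_pos": TCP position; "tcp_rot": TCP orientation; "wrist_force": force on the tool from outside, world axes, zero at the start; "torque": the same for the moment, N m; "opening": finger opening in m; "grasp_force": force on a finger pad.
Only numpy, scipy, OpenCV 4.12 (cv2) and the standard library are available. Lean on these libraries where they do the work, as an engineer would, in place of code of your own. Each camera call takes 0.05 s, during which the arm holds its last target. There are 200 camera calls.

## Working session

There is one attempt and no reset: what is moved stays moved. The work goes in short steps, Python scripts to look and compute and a shell command to move; the robot and the scene stay as the last step left them, time stands still between calls to the robot, and variables do not carry over. Pictures are saved under pics/ and viewed, at most 10 in all, crops included, and the job is handed in when it is done.

```bash
mkdir -p pics
cat > h.py <<'E'
import numpy as np,cv2
from workcell import sensors,camera,camera_params,ticket,bot
def ray(n,u,v,T=None):
    p=camera_params(n);x=(u-p["cx"])/p["fx"];y=(v-p["cy"])/p["fy"]
    rd=np.hypot(x,y);r=rd
    for _ in range(20): r=rd/(1+p["k1"]*r*r)
    s=r/rd if rd>0 else 1
    T=np.array(p["T"]) if T is None else T
    return T[:3,3],T[:3,:3]@np.array([x*s,y*s,1])
def onz(n,u,v,z,T=None):
    o,d=ray(n,u,v,T);return o+d*(z-o[2])/d[2]
E
python3 - <<'E'
from h import *
for n in("top","scene"): cv2.imwrite(f"pics/{n}0.png",camera(n)); p=camera_params(n); print(n,p["fx"],p["k1"],np.round(p["T"],3).tolist())
print(sensors.get_obs())
E
```

```text
top 523.0585038340255 0.011014371287870788 [[0.028, -0.991, 0.134, 0.291], [-1.0, -0.029, -0.006, -0.024], [0.01, -0.134, -0.991, 1.649], [0.0, 0.0, 0.0, 1.0]]
scene 610.8917181286678 0.03259476120796552 [[0.476, -0.654, 0.588, -0.595], [-0.88, -0.348, 0.325, -0.636], [-0.008, -0.671, -0.741, 1.473], [0.0, 0.0, 0.0, 1.0]]
{'time': 0.1, 'q': array([-7.46562663e+01,  5.00730817e+00,  1.00394891e+01,  9.51002863e+01,
        1.34224319e-04,  8.99998580e+01]), 'qd': array([ 0.03048441,  0.03902082,  0.17973572,  0.00189749,  0.137726  ,
       -0.01157802]), 'joint_efforts': array([ 3.96892051e-05, -5.21564591e+01,  4.65650296e+01,  1.60514249e-02,
        8.55864619e-05,  2.96534893e-05]), 'ee_pos': array([ 0.14548042, -0.53019395,  0.23066455]), 'tcp_rot': array([-1.79931895e+02, -1.34393063e-04,  1.53438756e+01]), 'wrist_force': array([ 0.02399588,  0.27815907, -0.59345058]), 'torque': array([ 0.03508779, -0.03807358,  0.06548628]), 'grasp_force': 0.0, 'opening': 0.08566001560218128}
```

View pics/top0.png

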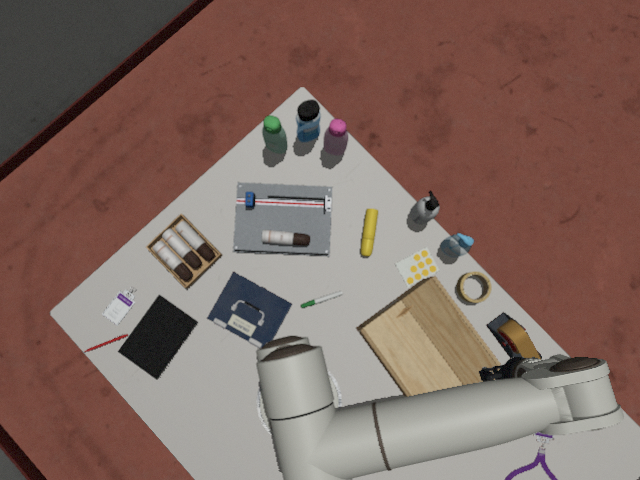

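View pics/scene0.png

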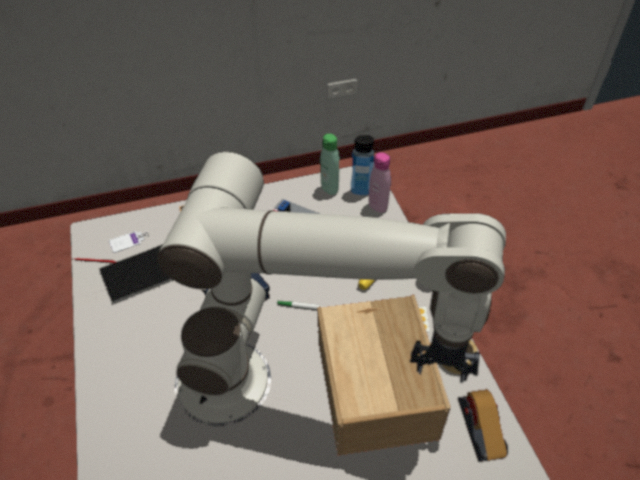

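Top view: the jig is around (285,220), with the red line on row ~203, the blue stop at (250,200) and the fixed stop at (328,204). Things that could be taken for the cream bottle are the one on the bed at (285,239), the tray bottles at (172,262), (183,248), (196,236), and the yellow look-alike at (370,232). By the description I choose (285,239). I'll check it in a close crop.

Run:
```python
from h import *
im=cv2.imread("pics/top0.png")
c=im[170:270,220:350]; cv2.imwrite("pics/crop0.png",cv2.resize(c,None,fx=6,fy=6,interpolation=cv2.INTER_CUBIC))
hsv=cv2.cvtColor(im,cv2.COLOR_BGR2HSV); H,S,V=cv2.split(hsv)
m0=np.zeros(H.shape,bool); m0[170:270,225:345]=1
def rep(name,m,z):
    m=(m&m0).astype(np.uint8)
    n,l,st,ce=cv2.connectedComponentsWithStats(m)
    for i in range(1,n):
        if st[i,4]>15:
            (cx,cy),(w,h),a=cv2.minAreaRect(np.argwhere(l==i)[:,::-1].astype(np.float32))
            print(name,st[i].tolist(),ce[i].round(1),(round(cx,1),round(cy,1),round(w,1),round(h,1),round(a,1)),onz("top",*ce[i],z).round(4))
rep("red",((H<8)|(H>172))&(S>90)&(V>90),.006)
rep("blue",(H>100)&(H<125)&(S>120),.0515)
rep("white",(S<40)&(V>165),.0275)
rep("brown",(V<75)&((H<20)|(H>165)),.0275)
```

```text
red [255, 201, 69, 4, 72] [288.8 202.8] (289.0, 202.8, 68.1, 1.0, 2.6) [0.6156 0.0514 0.006 ]
blue [246, 192, 8, 16, 96] [249.4 199.3] (249.5, 199.5, 15.0, 7.0, 90.0) [0.6138 0.1718 0.0515]
white [225, 170, 120, 100, 5174] [287.7 219.3] (284.5, 219.5, 99.0, 119.0, 90.0) [0.5584 0.0518 0.0275]
white [256, 199, 67, 5, 143] [288.7 200.9] (289.0, 200.8, 66.1, 2.1, 2.6) [0.6174 0.0506 0.0275]
white [256, 203, 67, 5, 135] [289.2 204.6] (289.0, 204.7, 66.1, 2.1, 2.6) [0.6053 0.0487 0.0275]
white [262, 231, 31, 10, 212] [277.5 235.4] (277.0, 235.3, 30.1, 8.0, 6.3) [0.5064 0.082  0.0275]
brown [292, 233, 18, 13, 177] [300.7 239.2] (300.9, 239.6, 16.4, 12.0, 8.1) [0.4966 0.0091 0.0275]
```

View pics/crop0.png

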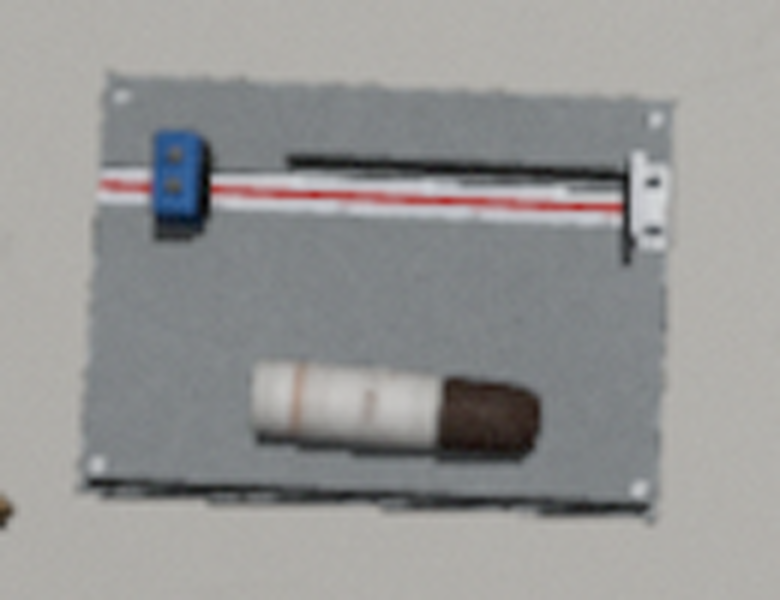

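The crop shows the white bottle with a brown cap lying on the bed, at crop (395,410), which is px (286,238). The blue stop is at crop (180,180), the fixed stop at (650,200) and the red line on crop rows 185-210. The choice is confirmed. I'll lift clear of the wooden box and travel above the jig for a closer look.

```bash
python3 - <<'E'
from h import *
f=lambda X,Y,z:onz("top",220+X/6,170+Y/6,z)
a=f(215,190,.005);b=f(620,208,.005);d=a-b;print("line",a,b,np.degrees(np.arctan2(-d[0],d[1])))
a=f(255,398,.0275);b=f(538,420,.0275);d=a-b;print("bottle",a,b,np.linalg.norm(d),np.degrees(np.arctan2(-d[0],d[1])))
for p in[(110,75),(672,102),(655,515),(85,488)]: print(f(*p,.008))
print(f(157,175,.0515),f(637,200,.048))
E
python3 -m jog '[[[0,0,1,0,1],[0,0,1,0,1],[0.4,0.9,0,-1,1],[0.4,0.9,0,-1,1],[0.4,0.9,0,-1,1],[0.4,0.9,0,-1,1],[0.4,0.9,0,0,1],[0.4,0.9,0,0,1]]]'
```

```text
line [0.61615519 0.15657816 0.005     ] [ 0.61282937 -0.05924668  0.005     ] -0.8828475740190012
bottle [0.50222081 0.12860848 0.0275    ] [ 0.494952   -0.01895922  0.0275    ] 0.14774660971691886 -2.8199640883596664
[0.67631615 0.21485555 0.008     ]
[ 0.6706504  -0.08548931  0.008     ]
[ 0.44895168 -0.08173371  0.008     ]
[0.45460303 0.2174792  0.008     ]
[0.61396104 0.1817576  0.0515    ] [ 0.60889989 -0.06704734  0.048     ]
time: 0.9
ee_pos: [0.2656, -0.2586, 0.331]
tcp_rot: [-180.0, 0.0, -4.7]
wrist_force: [1.1, -0.2, 1.5]
opening: 0.0855
grasp_force: 0.0
```

```bash
python3 -m jog '[[[0.55,0.78,0,0.7,1],[0.55,0.78,0,0,1],[0.55,0.78,0,0,1],[0.55,0.78,0,0,1],[0.55,0.78,0,0,1],[0.55,0.78,0,0,1],[0.55,0.78,0,0,1],[0.55,0.78,0,0,1]]]'
python3 - <<'E'
from h import *
print(sensors.get_obs()["ee_pos"],sensors.get_obs()["tcp_rot"]);p=camera_params("wrist");print(np.round(p["tool_from_camera"],3),p["fx"])
cv2.imwrite("pics/w1.png",camera("wrist"))
E
```

```text
time: 1.7
ee_pos: [0.4867, 0.0209, 0.3311]
tcp_rot: [-178.5, 0.0, 1.7]
wrist_force: [1.2, -0.1, 0.1]
opening: 0.0852
grasp_force: 0.0
[0.4866918  0.02088566 0.33110488] [-1.78541314e+02  2.41291812e-02  1.70337225e+00]
[[ 0.    -0.948 -0.317  0.082]
 [ 1.     0.001 -0.001 -0.   ]
 [ 0.001 -0.317  0.948 -0.143]
 [ 0.     0.     0.     1.   ]] 396.0585482362235
```

View pics/w1.png

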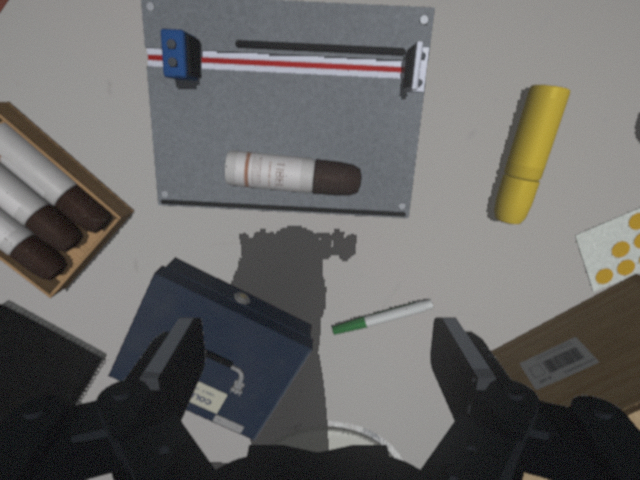

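The wrist view shows the bottle at (293,173), the red line from (205,60) to (400,68), the blue stop at (180,53) and the fixed stop at (418,67). The navy box is below them at (220,330). The arm was still moving when this was taken, so I'll settle it and then measure.

```bash
python3 -m jog '[[[0,0,0,0,1],[0,0,0,0,1],[0,0,0,0,1]]]'
python3 - <<'E'
from h import *
from scipy.spatial.transform import Rotation as R
o=sensors.get_obs();T=np.eye(4);T[:3,:3]=R.from_euler("xyz",o["tcp_rot"],degrees=True).as_matrix();T[:3,3]=o["ee_pos"]
T=T@np.array(camera_params("wrist")["tool_from_camera"])
im=camera("wrist");cv2.imwrite("pics/w2.png",im)
H,S,V=cv2.split(cv2.cvtColor(im,cv2.COLOR_BGR2HSV))
g=lambda u,v,z:onz("wrist",u,v,z,T).round(4)
def big(m,box):
    x0,y0,x1,y1=box;k=np.zeros(H.shape,np.uint8);k[y0:y1,x0:x1]=m[y0:y1,x0:x1]
    n,l,st,ce=cv2.connectedComponentsWithStats(k);i=1+np.argmax(st[1:,4]);return np.argwhere(l==i)[:,::-1].astype(np.float32),st[i]
red,st=big(((H<8)|(H>172))&(S>100),(130,20,450,110))
vx,vy,x,y=cv2.fitLine(red,cv2.DIST_L2,0,.01,.01).ravel();print("red",st)
L=[g(u,y+(u-x)*vy/vx,.004) for u in(st[0],st[0]+st[2])];d=L[0]-L[1];print(L,np.degrees(np.arctan2(-d[0],d[1])))
blue,st=big((H>100)&(H<125)&(S>120),(130,20,230,110));print("blue",st,cv2.minAreaRect(blue))
w,sw=big((S<50)&(V>120),(215,130,330,200));b,sb=big((V<85)&((H<25)|(H>160)),(290,150,380,200))
r=cv2.minAreaRect(np.vstack([w,b]));print("bottle",sw,sb,r);bp=cv2.boxPoints(r)
s=bp[np.argsort(bp[:,0])];l=s[:2].mean(0);q=s[2:].mean(0);A,B=g(*l,.0275),g(*q,.0275);d=A-B
print(A,B,(A+B)/2,np.linalg.norm(d),np.degrees(np.arctan2(-d[0],d[1])))
cv2.imwrite("pics/w2c.png",cv2.resize(im[0:220,130:450],None,fx=2.4,fy=2.4,interpolation=cv2.INTER_CUBIC))
print("boxcorner",g(312,345,.0))
E
```

```text
time: 2.05
ee_pos: [0.4853, 0.0179, 0.3317]
tcp_rot: [-178.6, -0.0, 1.3]
wrist_force: [0.0, 0.1, 0.6]
opening: 0.0855
grasp_force: 0.0
red [197  57 202  13 835]
[array([0.6156, 0.1614, 0.004 ]), array([ 0.6116, -0.059 ,  0.004 ])] -1.0397366618423254
blue [157  29  27  50 944] ((170.4558868408203, 53.42646789550781), (50.312904357910156, 24.006004333496094), 85.60128784179688)
bottle [ 244  153   67   37 2055] [ 310  158   48   36 1397] ((300.6513366699219, 173.3889617919922), (113.23004150390625, 33.99468994140625), 6.881723403930664)
[0.5036 0.1086 0.0275] [ 0.4919 -0.0183  0.0275] [0.49775 0.04515 0.0275 ] 0.1274382203265567 -5.267697128044251
boxcorner [0.2569 0.0289 0.    ]
```

View pics/w2c.png

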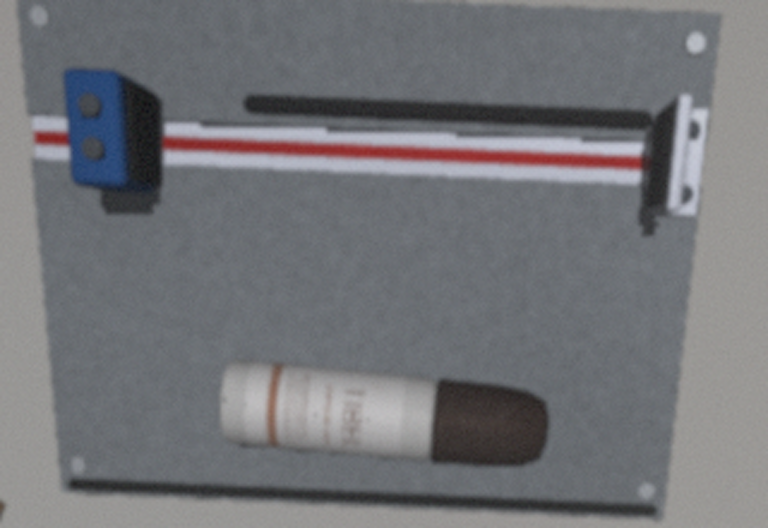

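The crop shows the bottle from (222,402) to (548,425) and the red line from (35,138) to (645,163). This agrees with the top view: bottle centre about (0.498, 0.053), line x about 0.613, jig yaw about -1°. Next I descend behind the bottle.

```bash
python3 -m jog '[[[-0.4,0.4,-0.7,-0.6,1],[-0.3,0.3,-0.8,0,1],[0,0,-0.9,0,1],[0,0,-0.9,0,1],[0,0,-0.9,0,1],[0,0,-0.6,0,1],[0,0,0,0,1],[0,0,0,0,1]]]'
python3 - <<'E'
from h import *
cv2.imwrite("pics/t3.png",cv2.resize(camera("top")[160:280,210:370],None,fx=5,fy=5,interpolation=cv2.INTER_CUBIC))
E
```

```text
time: 2.9
ee_pos: [0.451, 0.0201, 0.0926]
tcp_rot: [-177.2, -0.0, 0.8]
wrist_force: [0.2, 0.0, 0.7]
opening: 0.0852
grasp_force: 0.0
```

View pics/t3.png

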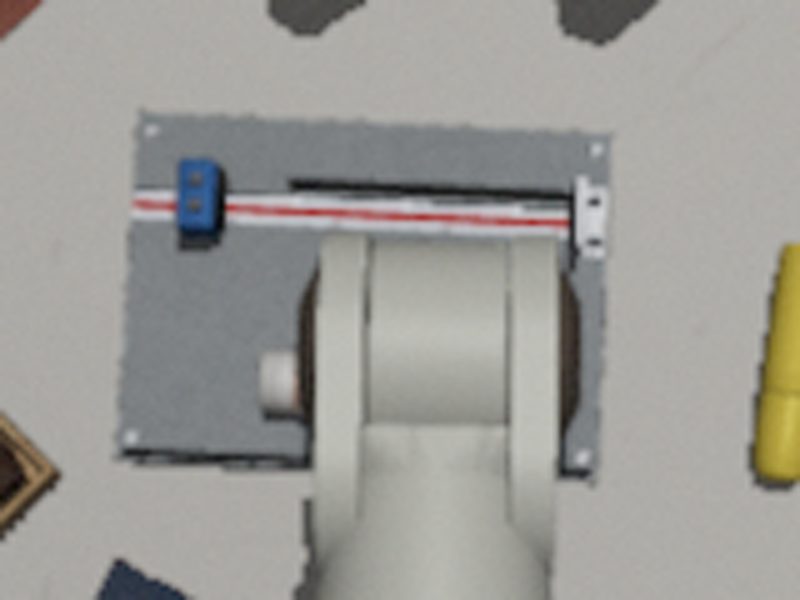

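The bottle's left end shows at (275,380) with the jig unmoved. But the hand only moved 2 mm in y and yaw lagged, so I'll look at the joints.

```bash
python3 - <<'E'
from h import *
o=sensors.get_obs()
for k in("q","qd","joint_efforts","ee_pos","tcp_rot","wrist_force"):print(k,np.round(o[k],2))
print([a for a in dir(bot) if a[0]!="_"])
E
python3 -m jog '[[[0,0.4,0,0,1],[0,0,0,0,1],[0,0,0,0,1]]]'
python3 -c "
from h import *
o=sensors.get_obs()
for k in('q','joint_efforts','ee_pos','tcp_rot'):print(k,np.round(o[k],2))"
```

```text
q [  0.76  -9.07 -18.83  80.12   2.84 179.94]
qd [ 0.08 -0.26  1.2  -0.18  0.03 -0.02]
joint_efforts [ -0.05 -35.47  44.7   -0.     0.15   0.  ]
ee_pos [0.45 0.02 0.09]
tcp_rot [-1.7716e+02 -1.2000e-01  8.2000e-01]
wrist_force [0.85 0.52 0.74]
['PlanningError', 'pinch_z']
time: 3.25
ee_pos: [0.452, 0.0295, 0.0923]
tcp_rot: [-176.7, -0.0, 1.7]
wrist_force: [-0.2, 0.1, 0.5]
opening: 0.0851
grasp_force: 0.0
q [  1.65  -8.9  -18.83  80.02   3.33 179.94]
joint_efforts [  0.11 -37.17  47.05  -0.     0.23  -0.  ]
ee_pos [0.45 0.03 0.09]
tcp_rot [-1.7667e+02 -5.0000e-02  1.7000e+00]
```

Joint 6 is at its 180° limit, so the yaw I need is only reachable with the half-turn equivalent. I'll raise a little and turn about +176°.

```bash
python3 -m jog '[[[0,0,0.6,1,1],[0,0,0.4,1,1],[0,0,0,1,1],[0,0,0,1,1],[0,0,0,1,1],[0,0,0,1,1],[0,0,0,1,1],[0,0,0,1,1]]]'
python3 -m jog '[[[0,0,0,1,1],[0,0,0,1,1],[0,0,0,1,1],[0,0,0,1,1],[0,0,0,1,1],[0,0,0,1,1],[0,0,0,1,1],[0,0,0,1,1]]]'
python3 -m jog '[[[0,0,0,1,1],[0,0,0,1,1],[0,0,0,1,1],[0,0,0,1,1],[0,0,0,1,1],[0,0,0,1,1],[0,0,0,1,1],[0,0,0,1,1]]]'
python3 -m jog '[[[0,0,0,1,1],[0,0,0,1,1],[0,0,0,1,1],[0,0,0,1,1],[0,0,0,1,1],[0,0,0,1,1],[0,0,0,1,1],[0,0,0,1,1]]]'
python3 -m jog '[[[0,0,0,1,1],[0,0,0,1,1],[0,0,0,1,1],[0,0,0,0,1],[0,0,0,0,1]]]'
```

```text
time: 4.05
ee_pos: [0.4516, 0.0293, 0.1417]
tcp_rot: [-176.7, 0.0, 41.9]
wrist_force: [0.9, -0.4, 0.0]
opening: 0.0851
grasp_force: 0.0
time: 4.85
ee_pos: [0.4516, 0.0293, 0.1417]
tcp_rot: [-176.7, 0.0, 81.9]
wrist_force: [-0.3, -0.5, -0.5]
opening: 0.0854
grasp_force: 0.0
time: 5.65
ee_pos: [0.4516, 0.0293, 0.1417]
tcp_rot: [-176.7, 0.0, 121.9]
wrist_force: [0.6, -0.6, -0.3]
opening: 0.0852
grasp_force: 0.0
time: 6.45
ee_pos: [0.4516, 0.0293, 0.1417]
tcp_rot: [-176.7, 0.1, 161.9]
wrist_force: [0.1, -0.0, -0.1]
opening: 0.0856
grasp_force: 0.0
time: 6.95
ee_pos: [0.4515, 0.0293, 0.1416]
tcp_rot: [-176.7, 0.1, 176.5]
wrist_force: [-0.6, -0.3, -0.3]
opening: 0.0854
grasp_force: 0.0
```

```bash
python3 -m jog '[[[0,0.5,0,0.3,1],[0,0,-0.8,0,1],[0,0,-0.8,0,1],[0,0,-0.5,0,1],[0,0,-0.3,0,1],[0,0,0,0,1]]]'
python3 - <<'E'
from h import *
cv2.imwrite("pics/w4.png",camera("wrist"))
E
```

```text
time: 7.55
ee_pos: [0.45, 0.054, 0.0192]
tcp_rot: [-176.6, -0.2, 178.1]
wrist_force: [-0.5, -0.7, 0.7]
opening: 0.0854
grasp_force: 0.0
```

View pics/w4.png

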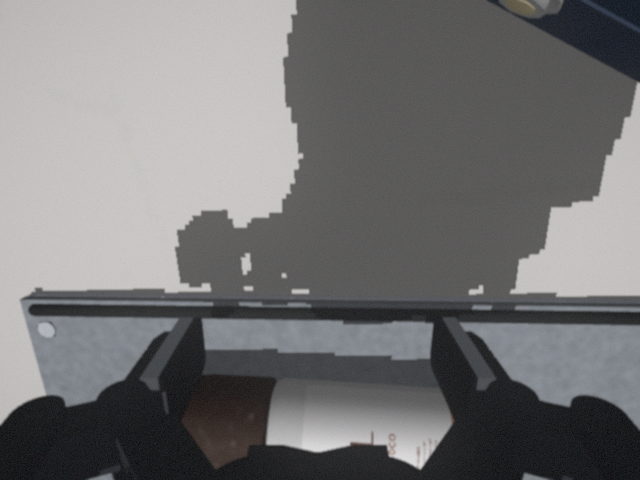

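The wrist view from the robot side shows both fingers at (175,380) and (465,380), behind the bottle, which lies at (310,410). Starting the push.

```bash
python3 -m jog '[[[0.15,0,0,0,1],[0.15,0,0,0,1],[0.12,0,0,0,1],[0.12,0,0,0,1],[0.12,0,0,0,1],[0.12,0,0,0,1],[0.12,0,0,0,1],[0.12,0,0,0,1]]]'
python3 -m jog '[[[0.12,0,0,0,1],[0.12,0,0,0,1],[0.1,0,0,0,1],[0.1,0,0,0,1]]]'
python3 - <<'E'
from h import *
cv2.imwrite("pics/t5.png",cv2.resize(camera("top")[160:280,210:370],None,fx=5,fy=5,interpolation=cv2.INTER_CUBIC))
E
```

```text
time: 8.4
ee_pos: [0.5029, 0.0542, 0.0213]
tcp_rot: [-176.7, 0.0, 178.2]
wrist_force: [-0.9, 0.2, 1.6]
opening: 0.0851
grasp_force: 0.7
time: 8.8
ee_pos: [0.5248, 0.0542, 0.0212]
tcp_rot: [-176.7, 0.0, 178.2]
wrist_force: [-2.3, 0.1, 4.1]
opening: 0.0853
grasp_force: 1.8
```

View pics/t5.png

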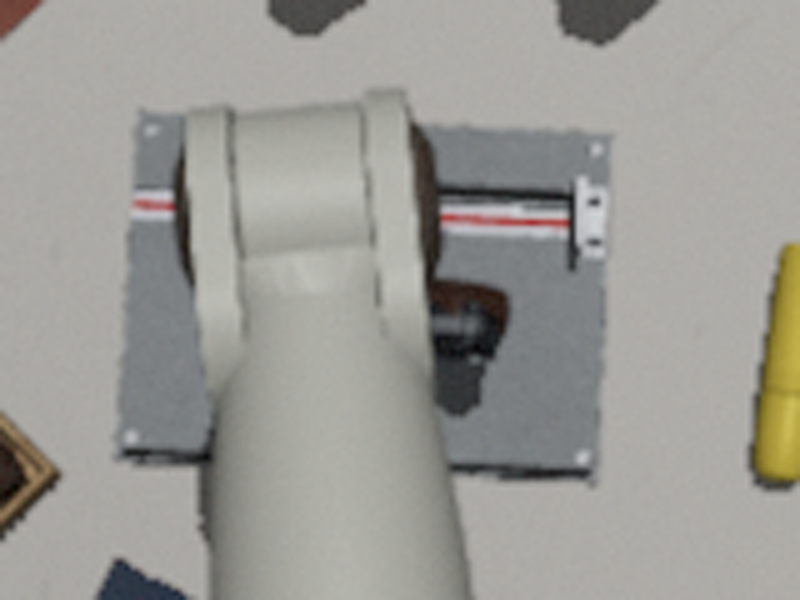

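The cap end at (505,300) is being pushed ahead of the finger at (470,325). The upward force suggests contact is a bit high, so I'll back off slightly, lower by about 5 mm and continue.

```bash
python3 -m jog '[[[-0.12,0,0,0,1],[0,0,-0.1,0.15,1],[0.1,0,0,0,1],[0.12,0,0,0,1],[0.12,0,0,0,1],[0.12,0,0,0,1],[0.12,0,0,0,1],[0.12,0,0,0,1]]]'
python3 -m jog '[[[0.12,0,0,0,1],[0.12,0,0,0,1],[0.12,0,0,0,1]]]'
```

```text
time: 9.65
ee_pos: [0.554, 0.0542, 0.0163]
tcp_rot: [-176.7, 0.0, 178.9]
wrist_force: [-0.2, 0.6, -0.7]
opening: 0.0857
grasp_force: 0.0
time: 9.95
ee_pos: [0.5719, 0.0543, 0.0163]
tcp_rot: [-176.7, 0.0, 178.9]
wrist_force: [0.4, 0.8, -0.1]
opening: 0.0853
grasp_force: 0.0
```

```bash
python3 -m jog '[[[0.08,0,0,0,1],[0.08,0,0,0,1],[0.06,0,0,0,1]]]'; python3 -m jog '[[[0,0,0,0,1],[0,0,0,0,1],[0,0,0,0,1]]]'
```

```text
time: 10.25
ee_pos: [0.5827, 0.0542, 0.0163]
tcp_rot: [-176.7, 0.0, 178.9]
wrist_force: [0.4, 0.4, -0.3]
opening: 0.0856
grasp_force: 0.0
time: 10.55
ee_pos: [0.5822, 0.0542, 0.0163]
tcp_rot: [-176.7, 0.0, 178.9]
wrist_force: [-0.6, -0.3, -0.8]
opening: 0.0856
grasp_force: 0.0
```

```bash
python3 -m jog '[[[-0.4,0,0,0,1],[-0.4,0,0,0,1],[0,0,0.9,0,0],[0,0,0.9,0,0],[0,0,0.9,0,0],[0,0.9,0,0,0],[0,0.9,0,0,0],[0,0.9,0,0,0]]]'
python3 -m jog '[[[0.4,0.8,0,0,0],[0.3,0.4,0,0,0],[0,0,0,0,0],[0,0,0,0,0]]]'
python3 - <<'E'
from h import *
im=camera("top");cv2.imwrite("pics/t6f.png",im)
cv2.imwrite("pics/t6.png",cv2.resize(im[160:280,210:370],None,fx=5,fy=5,interpolation=cv2.INTER_CUBIC))
E
```

```text
time: 11.35
ee_pos: [0.5424, 0.1905, 0.1521]
tcp_rot: [-176.7, 0.1, 178.9]
wrist_force: [1.2, -0.3, -0.1]
opening: 0.0
grasp_force: 0.0
time: 11.75
ee_pos: [0.5771, 0.2494, 0.1508]
tcp_rot: [-176.6, -0.0, 179.0]
wrist_force: [-0.4, -1.2, -0.3]
opening: 0.0001
grasp_force: 0.0
```

View pics/t6.png

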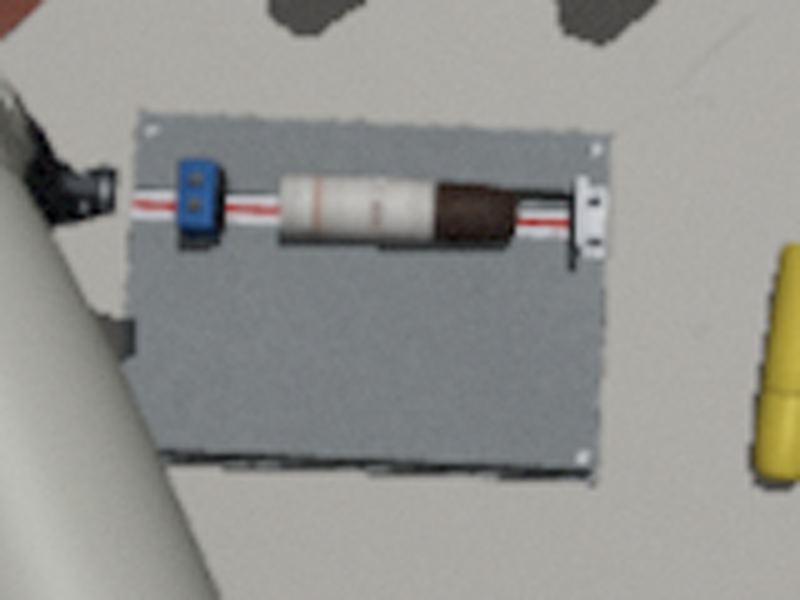

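The bottle lies on the red line, centre at crop (395,210), with its cap end at (517,213). The blue stop is still open at (200,195), and the shut fingers are at (100,190). Going down behind the blue stop and checking the seat numerically.

```bash
python3 - <<'E'
from h import *
f=lambda X,Y,z:onz("top",210+X/5,160+Y/5,z).round(4)
print("bottle",f(283,208,.0253),f(517,213,.0253),"line",f(245,208.5,.004),f(540,222,.004),"blue top back",f(178,195,.0515),"stop",f(576,215,.048))
E
python3 -m jog '[[[0.4,-0.3,-0.5,0,0],[0.37,-0.2,-0.5,0,0],[0,0,-0.8,0,0],[0,0,-0.4,0,0],[0,0,-0.3,0,0],[0,0,0,0,0]]]'
```

```text
bottle [0.6134 0.1204 0.0253] [ 0.6146 -0.0273  0.0253] line [0.6165 0.1466 0.004 ] [ 0.6134 -0.0422  0.004 ] blue top back [0.6144 0.1835 0.0515] stop [ 0.6099 -0.064   0.048 ]
time: 12.4
ee_pos: [0.6147, 0.223, 0.0248]
tcp_rot: [-176.6, -0.1, 178.9]
wrist_force: [0.5, -0.0, 0.5]
opening: -0.0001
grasp_force: 0.0
```

```bash
python3 -m jog '[[[0,-0.2,0,0,0],[0,-0.2,0,0,0],[0,-0.16,0,0,0],[0,-0.16,0,0,0],[0,-0.12,0,0,0],[0,-0.12,0,0,0],[0,-0.12,0,0,0]]]'
python3 -m jog '[[[0,-0.12,0,0,0],[0,-0.12,0,0,0],[0,-0.12,0,0,0],[0,-0.1,0,0,0],[0,-0.1,0,0,0]]]'
```

```text
time: 13.1
ee_pos: [0.616, 0.1699, 0.0265]
tcp_rot: [-176.7, 0.0, 178.9]
wrist_force: [0.2, 1.3, 1.2]
opening: 0.0001
grasp_force: 0.9
time: 13.6
ee_pos: [0.6157, 0.1419, 0.0262]
tcp_rot: [-176.7, 0.0, 178.9]
wrist_force: [-2.1, 2.8, 1.4]
opening: 0.0004
grasp_force: 1.4
```

```bash
python3 -m jog '[[[0,-0.06,0,0,0],[0,-0.06,0,0,0],[0,-0.04,0,0,0]]]'
python3 -m jog '[[[0,-0.03,0,0,0],[0,-0.03,0,0,0]]]'
```

```text
time: 13.9
ee_pos: [0.6157, 0.134, 0.0261]
tcp_rot: [-176.7, 0.0, 178.9]
wrist_force: [-2.4, 1.6, 1.2]
opening: 0.0001
grasp_force: 1.4
time: 14.1
ee_pos: [0.6158, 0.1312, 0.0261]
tcp_rot: [-176.7, 0.0, 178.9]
wrist_force: [-2.0, 2.8, -1.0]
opening: 0.0005
grasp_force: 1.4
```

```bash
for i in 1; do :; done; python3 -m jog '[[[0,-0.03,0,0,0],[0,-0.03,0,0,0]]]'|sed -n '2p;4p'
python3 -m jog '[[[0,-0.03,0,0,0]]]'|sed -n '2p;4p'
python3 -c "
from h import *
im=camera('top');cv2.imwrite('pics/t7.png',cv2.resize(im[160:280,210:370],None,fx=5,fy=5,interpolation=cv2.INTER_CUBIC))"
```

```text
ee_pos: [0.6158, 0.1294, 0.0262]
wrist_force: [-3.0, 14.1, -1.3]
ee_pos: [0.6158, 0.1293, 0.0263]
wrist_force: [-3.1, 20.8, -1.0]
```

The force jumped to 21 N with no further travel, so the bottle is snug. Backing off and withdrawing.

```bash
python3 -m jog '[[[0,0.1,0,0,0],[0,0.4,0,0,0],[0,0.4,0,0,0],[0,0,0.8,0,0],[0,0,0.9,0,0],[0,0.8,0.5,0,0],[0,0.6,0,0,0],[0,0,0,0,0]]]'
python3 -m jog '[[[0,0,0,0,0],[0,0,0,0,0],[0,0,0,0,0]]]'
python3 - <<'E'
from h import *
im=camera("top");cv2.imwrite("pics/t8.png",cv2.resize(im[160:280,210:370],None,fx=5,fy=5,interpolation=cv2.INTER_CUBIC))
E
```

```text
time: 15.25
ee_pos: [0.6162, 0.2455, 0.137]
tcp_rot: [-176.7, 0.2, 179.1]
wrist_force: [0.3, 0.1, -0.4]
opening: -0.0004
grasp_force: 0.0
time: 15.55
ee_pos: [0.6159, 0.2408, 0.1359]
tcp_rot: [-176.6, 0.0, 178.9]
wrist_force: [0.2, -0.1, 0.5]
opening: -0.0002
grasp_force: 0.0
```

View pics/t8.png

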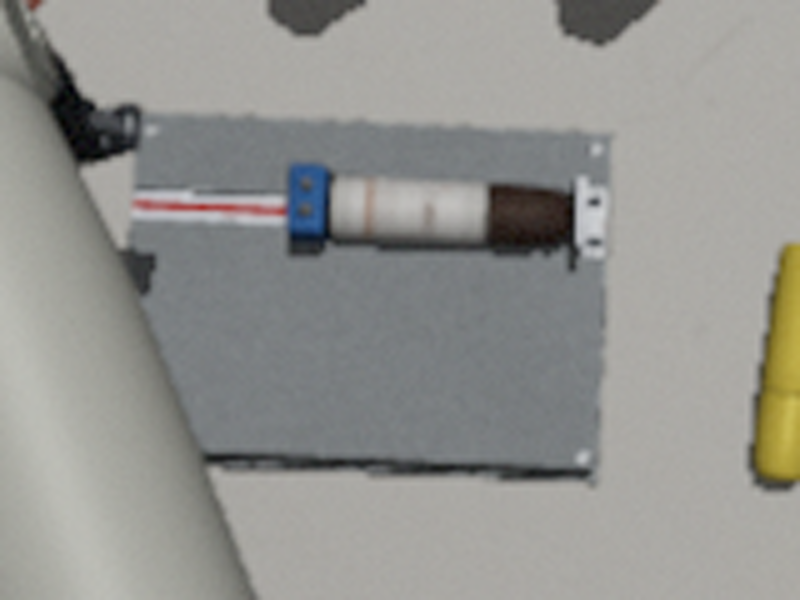

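The bottle sits in line on the groove between the blue stop at (307,205) and the fixed stop at (590,215). Its cap end touches at (573,217), and the hand is clear. Handing in.

```bash
python3 -c "
from workcell import ticket
print(ticket.job_done())"
```

```text
the job is handed in; nothing more can be done
None
```

I rolled the cream bottle onto the red line, where it settled in the groove, pushed the blue stop up until the bottle was snug against the fixed stop, took the hand clear and handed the job in at about 16 s; the last picture showed it seated, but no verdict came back.

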